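# Index the rotary inspection stage and lock it

## Robot

A 6-joint arm with a two-finger parallel gripper is mounted at the origin on a cart in front of the work surface, level with it; the furniture and walls round the work are solid. World frame = base frame: x ahead of the robot, y to its left, z up, the work surface at z = 0. Lengths are in m, angles in rad, forces in N, time in s.
With the tool pointing down it reaches from about 0.25 to 0.775 m from the base axis. Payload 8.9 kg.
Tool frame: the origin (TCP) lies on the mounting face of the last link; the fingertips stand 173 mm ahead of it and the grasp point (between the pads) lies 155 mm ahead of it (manip.pinch_z is the distance from the TCP to the grasp point, in m); z points along the fingers, y is the direction in which the jaws open and shut (so a half turn about z gives the same grasp; the last joint's range is limited). The gripper opens to 85 mm and grips with 20 to 120 N. Pads are 22 mm wide; open, the fingers measure 114 mm over their backs; the gripper's body (76 mm by 85 mm) begins 54 mm behind the grasp point. The pads swing forward as they close: fully open they stand 13 mm farther back than shut.
Start: joints at [1.088, 0.291, -0.153, 1.127, 0, 1.431], TCP at [0.177, 0.494, 0.405] pointing down, gripper open.
Joint ranges: [-2.52, 2.52], [-0.91, 1.74], [-1.3, 1.37], [-1.96, 2.02], [-1.52, 1.47], [-3.14, 3.14]. Speed limits (rad/s): [2.22, 2.22, 2.79, 3.14, 3.14, 3.14].

## Interface

Orientations are given as a 3x3 rotation matrix whose columns are the frame's x, y, z axes.
In Python, from rig import manip, vision, nets gives the robot as it stands.
- The arm moves only by the shell command python3 -m handwheel 'ROWS'. ROWS is JSON, a list of rows, each a list of 3 entries, a list of its own where there are three numbers: the shift along the tool's x, y, z in cm, then the turn about the tool's z in degrees, then the gripper's target within -1 to 1 (fully open at 1, half-way at 0, shut at -1). A call has 1 to 8 rows; each row is the pose to reach, as a shift and turn from the pose commanded when the call began, along the tool's axes at that moment; what a row does not reach only later rows make up. A row lasts 1/8 s, in which the tool goes at most 62.5 mm and 10.7 degrees, less where a joint would pass 70% of its speed; a pose out of reach is approached as far as the arm can. A call with a gripper value outside its range is refused whole. The fingers move at their own pace and stop on an object; the grip force is fixed at half the most. Time passes only in rows, so rows that repeat a pose let the fingers close. It gives the time, the measured TCP pose, the force and the opening at its end, in the units of the state.
- manip.observe(): the state, without advancing time (a new reading comes with each control period).
- vision.capture(name): name is "scene" or "side" or "wrist"; returns the picture (400x640x3 uint8, red, green, blue); there is no depth.
- vision.get_calibration(name): a dict with "fx", "fy", "cx", "cy" (pixels), "R" (3x3) and "t" (3): a world point X has camera coordinates R X + t; the wrist camera has in their place "hand_eye" (4x4, takes a point from camera to tool coordinates, whose origin is the TCP and whose axes are the flange's). Camera axes: x right, y down, z forward; pixel columns grow to the right and rows downward; lengths in m; the calibration is good to about 2 mm. A picture is of the moment at which its call begins: read the wrist's pose just before it. get_calibration takes no time and is no camera call.
- manip.job_done(): hands the job in, once; it reports no verdict.
Trained networks look in the newest picture that a camera, given by its name, has taken for a name from the list of things; names that differ only in an ending like _2 or _b are one class to them, and where a whole thing is asked for, a point or a joint stands for the part that bears it (a point fixed in the world has none). Each returns a list of dicts, best first, with "p" (0 to 1); they miss things now and then, are a little off and sometimes report something else, mostly with a low value. They report only what shows in the picture. A call takes as long as a camera call. They do not tell look-alikes from the thing itself.
- nets.masks_of(name, camera): "mask" (400x640 bool, what is visible of it) and "point" ([column, row] in pixels, amid what is visible of it).
The state is a dict: "t": time; "qpos": joint angles; "qvel": joint speeds; "joint_efforts": joint torques, N m; "ee_pos": TCP position; "ee_rot": TCP orientation; "contact_force": force on the tool from outside, world axes, zero at the start; "moment": the same for the moment, N m; "width": finger opening in m.
Only numpy, scipy, OpenCV 4.12 (cv2) and the standard library are available. Lean on these libraries where they do the work, as an engineer would, in place of code of your own. Each camera call takes 0.05 s, during which the arm holds its last target.

## Task

Using only the fingertips, gently push the finger post of the round indexing stage so that its dial turns until the black index line on the dial lines up with the long arrow line on the scale ring around it, then push the stage's lock slide fully home toward the dial, leaving the dial lined up. Do not pinch or lift anything: the setting master stays standing in its nest at the middle of the dial, and the gauges, bin and tape roll round about stay where they are. Do not push the lock in before the dial is lined up.

Things in the scene. Friction and masses are not known exactly. Their poses are not given: they have to be found in the camera images.
- stage: grey round base of the indexing stage, fixed to the bench, 208 mm diameter at the foot, 200 mm above, top 26 mm above the bench; origin on the dial's vertical axis at bench level. Its own -y side carries the lock slide on a track 52 mm wide and 11 mm high that reaches 165 mm from the axis, with two guide rails to 15 mm high. Four bolt ears reach 121 mm from the axis, 12 mm high.
- dial_centre (a point): centre of the dial's flat top, 29 mm above the bench. The dial is a steel disc, 151 mm diameter, in the middle of the stage; it stands 2 mm above the scale ring around it. In its middle is a nest, a ring 43 mm outside diameter and 5 mm high.
- finger_post (a point): top centre of the upright dark steel finger post on the dial, 57 mm from the dial's axis, diametrically opposite the index line; 12 mm diameter shank (19 mm foot for the lowest 4 mm, 14.4 mm head for the top 4 mm), 32 mm tall above the dial, its top 61 mm above the bench. Pushed sideways, along the circle, it turns the dial; light friction (about 1 N at the post) keeps the dial where it is left.
- index_mark (a point): outer end of the black index line on the dial (4 mm wide, runs radially from 30 mm to the dial's edge), taken 75 mm from the dial's axis, 29 mm above the bench
- target_line (a point): point 75 mm from the dial's axis, 29 mm above the bench, just inside the inner end of the target line: the one long black line of the aluminium scale ring (4 mm wide, 20 mm long, with an inward-pointing arrow head); the other 35 graduations, each 10 degrees, are short and thin. The ring is clamped and does not turn. The index line is lined up when index_mark meets target_line.
- dial (a joint): angle of the dial, rad, growing counter-clockwise seen from above; turns freely several turns either way; 0 when the index line points along the stage's own +x
- lock_pad (a point): middle of the outer face (facing away from the dial) of the lock slide's upright dark steel push pad, 30 mm above the bench; the pad is 30 mm wide, 12 mm thick, and reaches from 11 to 45 mm above the bench. It is pushed along the stage's own +y, toward the dial axis. At joint value 0 this face is 154 mm from the dial axis.
- lock (a joint): travel of the lock slide, m: 0 fully out, 0.022 fully home (end stop); about 1.5 N of friction, no spring, stays where it is left
- setting_master: loose steel setting master, a stepped round post 30 mm diameter, 43 mm tall, standing in the nest on the dial's axis (2 mm play); origin at the centre of its underside, own z up
- ring_gauge_1: loose steel ring gauge, 46 mm diameter, 14 mm high, on the bench beside the stage; origin at the centre of its underside
- plug_gauge: loose steel plug gauge, 98 mm long along its own y, 18 mm wide, 16 mm high, on the bench beside the stage; origin at the centre of its underside
- parts_bin_1: loose blue open parts bin, 68 x 96 mm, 47 mm high, at the right; origin at the centre of its underside
- tape_roll: loose roll of tan tape, 66 mm diameter, 18 mm high, lying flat at the right; origin at the centre of its underside
Not all that is in view belongs to the job. There is more than one size of the setting_master; the job needs the middle-sized.

How it is judged:
By the outcome, as a careful person would: the job done as asked, in the order asked, and still so for the second after the job is handed in, with the robot touching nothing.
It also fails if it takes over 56 s, if anything falls off the work surface, if the arm or the gripper's body presses on something with over 40 N, if the wrist force passes 120 N, or if a joint passes its speed limit or range.

## Working session

There is one attempt and no reset: what is moved stays moved. The work goes in short steps, Python scripts to look and compute and a shell command to move; the robot and the scene stay as the last step left them, time stands still between calls to the robot, and variables do not carry over. Pictures are saved under pics/ and viewed, and the job is handed in when it is done.

```bash
ls; mkdir -p pics; python3 - <<'E'
from rig import manip, vision, nets
import cv2, numpy as np
for c in ["scene","side","wrist"]:
    im=vision.capture(c); cv2.imwrite(f"pics/{c}0.png",im[:,:,::-1])
s=manip.observe(); print(s)
for c in ["scene","side","wrist"]: print(c,vision.get_calibration(c))
E
```

```text
pics
{'t': 0.15, 'qpos': array([ 1.08769504e+00,  2.91133036e-01, -1.53922719e-01,  1.12669595e+00,
       -1.22974911e-05,  1.43152234e+00]), 'qvel': array([ 1.20972252e-03, -1.95102521e-03,  9.82987255e-04,  5.39868553e-05,
       -2.70619790e-04, -2.36093341e-04]), 'joint_efforts': array([ 8.57064933e-04, -5.37369132e+01,  3.31520319e+01,  1.14826651e-02,
       -1.92130874e-04, -1.94085789e-05]), 'ee_pos': array([0.17688789, 0.4941421 , 0.4042847 ]), 'ee_rot': array([[-9.41471386e-01,  3.37092632e-01, -4.32908733e-04],
       [ 3.37092889e-01,  9.41471008e-01, -8.51754277e-04],
       [ 1.20450930e-04, -9.47832734e-04, -9.99999544e-01]]), 'contact_force': array([ 0.59685534, -0.39450008, -0.09412915]), 'moment': array([ 0.01378182,  0.06074033, -0.06323521]), 'width': 0.08541622476605704}
scene {'fx': 421.320658505441, 'fy': 421.320658505441, 'cx': 319.16830711379475, 'cy': 197.37669669958868, 'R': array([[ 5.79380594e-01, -8.15056802e-01, -7.32797528e-04],
       [-6.77875394e-01, -4.81366025e-01, -5.55672296e-01],
       [ 4.52551741e-01,  3.22442490e-01, -8.31401084e-01]]), 't': array([-0.38105311,  0.32916696,  1.13568906])}
side {'fx': 376.5612445310535, 'fy': 376.5612445310535, 'cx': 316.0027174681205, 'cy': 206.38365326677564, 'R': array([[-0.99847411,  0.05429724,  0.0100632 ],
       [ 0.02831272,  0.6598117 , -0.7508974 ],
       [-0.04741147, -0.7494667 , -0.6603422 ]]), 't': array([0.48294698, 0.11726922, 0.92304779])}
wrist {'fx': 335.0535746035832, 'fy': 335.0535746035832, 'cx': 315.35801578630895, 'cy': 204.9104174748468, 'hand_eye': array([[-4.81752866e-04, -9.64039092e-01, -2.65760035e-01,
         6.65717902e-02],
       [ 9.99997501e-01,  1.15780684e-04, -2.23272385e-03,
         2.19628821e-04],
       [ 2.18320295e-03, -2.65760447e-01,  9.64036627e-01,
         3.01322729e-02],
       [ 0.00000000e+00,  0.00000000e+00,  0.00000000e+00,
         1.00000000e+00]])}
```

View pics/scene0.png

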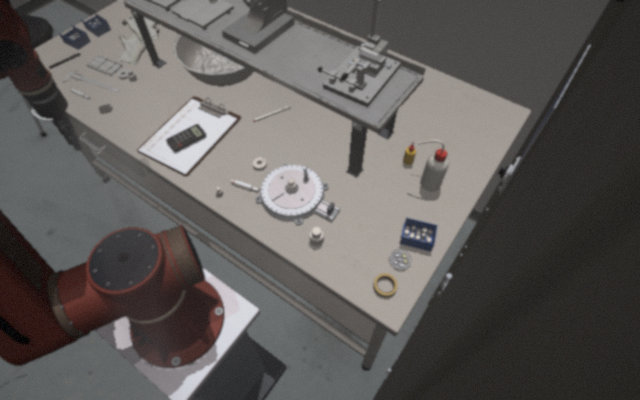

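View pics/side0.png

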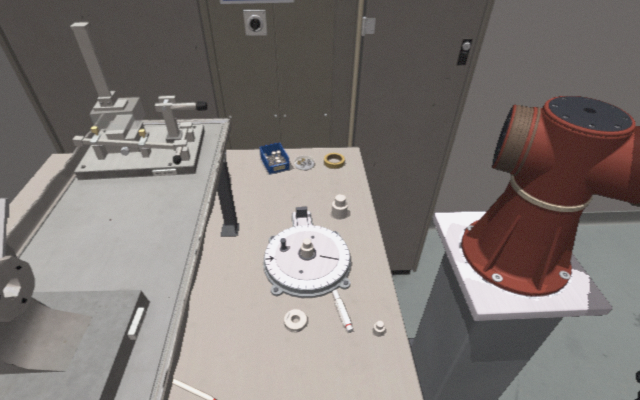

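View pics/wrist0.png

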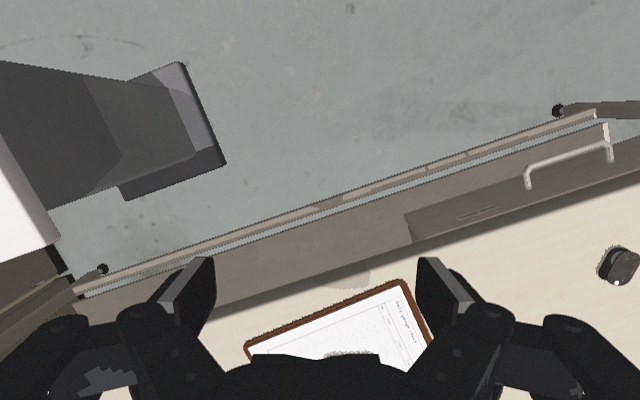

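The stage is at about (308,258) in the side view and (292,190) in the scene view. The post sits at the left of the dial and the lock slide toward the cabinet. Next I'll zoom in.

```bash
cat > h.py <<'E'
from rig import manip, vision, nets
import cv2, numpy as np
def cal(c,s=None):
    k=vision.get_calibration(c)
    if c=="wrist":
        H=k["hand_eye"]; s=s or manip.observe()
        Rw=s["ee_rot"]@H[:3,:3]; tw=s["ee_rot"]@H[:3,3]+s["ee_pos"]
        k["R"]=Rw.T; k["t"]=-Rw.T@tw
    return k
def ray(k,u,v,z):
    d=k["R"].T@np.array([(u-k["cx"])/k["fx"],(v-k["cy"])/k["fy"],1]); o=-k["R"].T@k["t"]
    return o+d*(z-o[2])/d[2]
def proj(k,X):
    c=k["R"]@np.asarray(X)+k["t"]; return np.array([k["fx"]*c[0]/c[2]+k["cx"],k["fy"]*c[1]/c[2]+k["cy"]])
E
python3 - <<'E'
from h import *
a=cv2.imread("pics/side0.png")[195:345,230:390]; cv2.imwrite("pics/s1.png",cv2.resize(a,None,fx=5,fy=4 and 5 if 0 else 4,interpolation=cv2.INTER_CUBIC)[:600])
a=cv2.imread("pics/scene0.png")[150:240,230:350]; cv2.imwrite("pics/c1.png",cv2.resize(a,None,fx=6,fy=6,interpolation=cv2.INTER_CUBIC))
for c in ["side","scene"]:
    vision.capture(c); k=cal(c)
    for n,z in [("stage",.026),("dial_centre",.029),("finger_post",.045),("index_mark",.029),("lock_pad",.03),("setting_master",.03),("ring_gauge_1",.01),("plug_gauge",.01)]:
        for r in nets.masks_of(n,c)[:3]: print(c,n,round(r["p"],2),np.round(r["point"]),r["mask"].sum(),ray(k,*r["point"],z).round(4))
E
```

```text
side stage 0.66 [306. 260.] 5402 [0.5082 0.0175 0.026 ]
side dial_centre 0.94 [305. 261.] 5299 [0.51   0.0242 0.029 ]
side index_mark 0.74 [304. 261.] 5428 [0.5128 0.0237 0.029 ]
side index_mark 0.73 [306. 257.] 2329 [0.508  0.0113 0.029 ]
side lock_pad 0.68 [301. 214.] 208 [ 0.5157 -0.1353  0.03  ]
side setting_master 0.7 [309. 248.] 211 [ 0.4991 -0.0144  0.03  ]
side setting_master 0.63 [377. 328.] 110 [0.3746 0.1992 0.03  ]
side ring_gauge_1 0.95 [297. 314.] 374 [0.5309 0.1491 0.01  ]
side plug_gauge 0.55 [344. 310.] 309 [0.4336 0.1442 0.01  ]
scene stage 0.83 [297. 198.] 3292 [ 0.4876 -0.0363  0.026 ]
scene dial_centre 0.87 [298. 195.] 3153 [ 0.4952 -0.0335  0.029 ]
scene finger_post 0.7 [292. 194.] 1320 [ 0.4789 -0.0241  0.045 ]
scene index_mark 0.74 [292. 190.] 1322 [ 0.4997 -0.0055  0.029 ]
scene lock_pad 0.63 [384. 282.] 331 [ 0.4034 -0.4022  0.03  ]
scene setting_master 0.53 [316. 237.] 223 [ 0.4072 -0.1685  0.03  ]
scene ring_gauge_1 0.45 [257. 158.] 150 [0.5479 0.1797 0.01  ]
scene ring_gauge_1 0.43 [297. 197.] 3089 [ 0.4995 -0.026   0.01  ]
scene plug_gauge 0.51 [242. 183.] 97 [0.4384 0.1544 0.01  ]
```

View pics/s1.png

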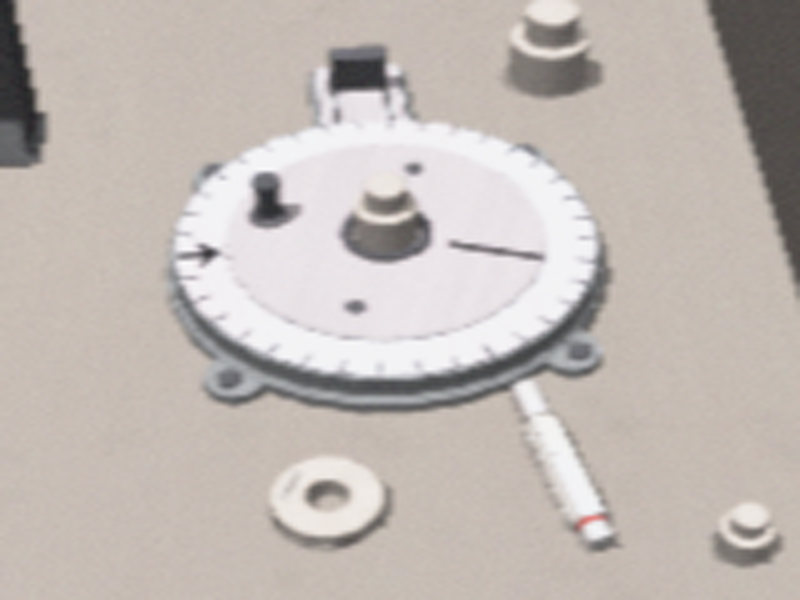

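View pics/c1.png

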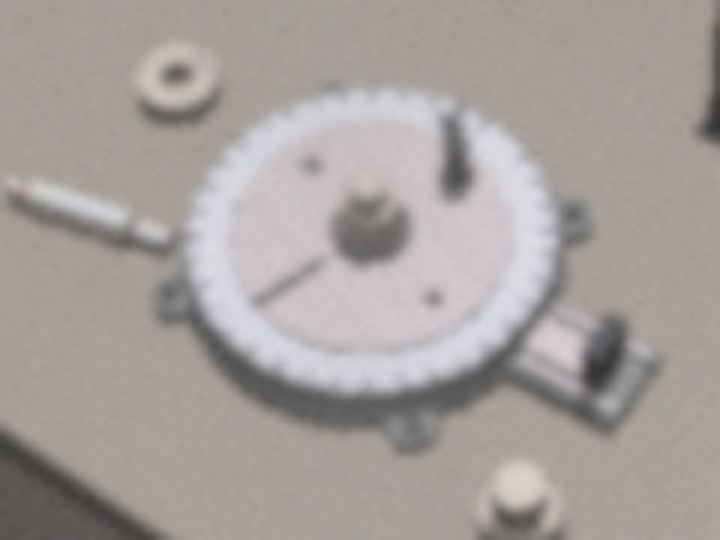

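The target arrow points in from the side-view left (zoom 215,255), which is roughly world +x. The index line points toward the robot. The post has to go about half a turn around. Next I'll work out the stage and shelf geometry, then move the camera overhead.

```bash
python3 - <<'E'
from h import *
ks=cal("side");kc=cal("scene")
print("cams",-ks["R"].T@ks["t"],-kc["R"].T@kc["t"])
print("post foot",ray(kc,356,172,0),ray(ks,230,232,0))
f=ray(kc,356,172,0)
for z in (.15,.2,.25,.3,.35,.4): print(z,proj(kc,[f[0],f[1],z]),"front edge side",ray(ks,228,122,z)[:2],ray(ks,176,385,z)[:2], "scene corner",ray(kc,378,135,z)[:2],ray(kc,130,5,z)[:2])
def p(u,v,z): return ray(ks,230+u/5,195+v/4,z)
print("dial ctr from edges: index end",p(543,257,.029),"index in",p(450,243,.029),"tgt tip",p(215,254,.027),"tgt out",p(178,258,.027),"post foot",p(266,216,.033),"pad top",p(358,52,.045), "ring top/bot/l/r", p(388,120,.027)[:2],p(385,375,.027)[:2],p(172,250,.027)[:2],p(602,250,.027)[:2])
s=manip.observe()
print(s["ee_rot"].T@(np.array([.44,.0,.40])-s["ee_pos"])*100)
E
```

```text
cams [0.5226529  0.58819529 0.69272456] [-0.0700491  -0.51832455  1.12684284]
post foot [ 0.69817084 -0.12267965  0.        ] [ 0.69983799 -0.10769408  0.        ]
0.15 [359.53195973 142.26351278] front edge side [ 0.71978473 -0.41071512] [0.70204859 0.34526477] scene corner [ 0.75630846 -0.15339848] [0.77919929 1.01827675]
0.2 [360.86641836 131.02835864] front edge side [ 0.70162342 -0.31868774] [0.68552126 0.36764542] scene corner [ 0.71401109 -0.17207733] [0.73573025 0.93962534]
0.25 [362.29300732 119.0175353 ] front edge side [ 0.6834621  -0.22666035] [0.66899394 0.39002606] scene corner [ 0.67171373 -0.19075618] [0.69226122 0.86097393]
0.3 [363.82160869 106.14784304] front edge side [ 0.66530079 -0.13463297] [0.65246662 0.41240671] scene corner [ 0.62941636 -0.20943503] [0.64879218 0.78232252]
0.35 [365.46357022  92.32374205] front edge side [ 0.64713947 -0.04260559] [0.63593929 0.43478735] scene corner [ 0.587119   -0.22811389] [0.60532314 0.70367111]
0.4 [367.23198758  77.43497649] front edge side [0.62897816 0.04942179] [0.61941197 0.457168  ] scene corner [ 0.54482163 -0.24679274] [0.5618541  0.62501971]
dial ctr from edges: index end [0.43299962 0.02126147 0.029     ] index in [0.47514987 0.00870601 0.029     ] tgt tip [0.58399781 0.01037443 0.027     ] tgt out [0.60090504 0.01261859 0.027     ] post foot [ 0.56046734 -0.01258055  0.033     ] pad top [ 0.513775   -0.14221893  0.045     ] ring top/bot/l/r [ 0.50000871 -0.0969653 ] [0.50865177 0.09873187] [0.60395318 0.00643095] [0.40480656 0.01551779]
[-41.42609024 -37.67012395   0.47157747]
```

```bash
cat >> h.py <<'E'
def rel(p,yawdeg,s=None):
    "rows entry for TCP p, tool-x yaw, from present measured pose"
    s=s or manip.observe(); R=s["ee_rot"]
    y0=np.degrees(np.arctan2(R[1,0],R[0,0])); d=R.T@(np.asarray(p)-s["ee_pos"])*100
    return d.round(2),round((y0-yawdeg+180)%360-180,2)
E
python3 - <<'E'
from h import *
print(rel([.505,-.085,.42],90))
E
```

```text
(array([-50.41, -43.48,  -1.53]), np.float64(70.3))
```

```bash
python3 -m handwheel '[[[-12,-10,-1.5],17,-0.3],[[-25,-21.5,-1.5],35,-0.3],[[-38,-33,-1.5],53,-0.3],[[-50.4,-43.5,-1.5],70,-0.3],[[-50.4,-43.5,-1.5],70,-0.3],[[-50.4,-43.5,-1.5],70,-0.3],[[-50.4,-43.5,-1.5],70,-0.3],[[-50.4,-43.5,-1.5],70,-0.3]]' && python3 -m handwheel '[[[0,0,0],0,-0.3]]'; python3 - <<'E'
from h import *
print(rel([.505,-.085,.42],90))
E
```

```text
t: 2.05
ee_pos: [0.4239, 0.0575, 0.418]
ee_rot: [[-0.004, 1.0, 0.001], [1.0, 0.004, 0.0], [0.0, 0.001, -1.0]]
contact_force: [0.8, 0.9, 0.1]
width: 0.03
t: 2.17
ee_pos: [0.4249, 0.0561, 0.4177]
ee_rot: [[0.001, 1.0, 0.001], [1.0, -0.001, -0.001], [-0.001, 0.001, -1.0]]
contact_force: [-0.6, -0.1, -0.8]
width: 0.0298
(array([-14.1 ,   8.02,  -0.21]), np.float64(-0.06))
```

```bash
python3 -m handwheel '[[[-5,3,0],0,-0.3],[[-10,6,0],0,-0.3],[[-14,8,0],0,-0.3],[[-14,8,0],0,-0.3],[[-14,8,0],0,-0.3]]'; python3 - <<'E'
from h import *
s=manip.observe(); im=vision.capture("wrist"); cv2.imwrite("pics/w1.png",im[:,:,::-1])
np.savez("w1.npz",p=s["ee_pos"],R=s["ee_rot"],v=s["qvel"]); print(s["ee_pos"],abs(s["qvel"]).max(),s["qpos"])
cv2.imwrite("pics/w1z.png",cv2.resize(im[0:260,190:450,::-1],None,fx=2.3,fy=2.3,interpolation=cv2.INTER_CUBIC))
E
```

```text
t: 2.8
ee_pos: [0.5036, -0.0792, 0.4175]
ee_rot: [[-0.006, 1.0, -0.001], [1.0, 0.006, 0.001], [0.001, -0.001, -1.0]]
contact_force: [0.5, -0.0, 1.4]
width: 0.0299
[ 0.50356482 -0.07919382  0.41751002] 0.01442866113046528 [-2.99601339e-01  2.55237305e-01 -1.67709923e-01  1.14885650e+00
  3.69937942e-04  1.26549153e+00]
```

View pics/w1.png

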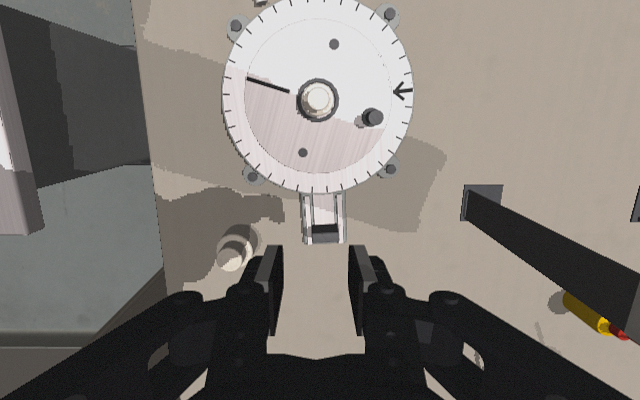

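View pics/w1z.png

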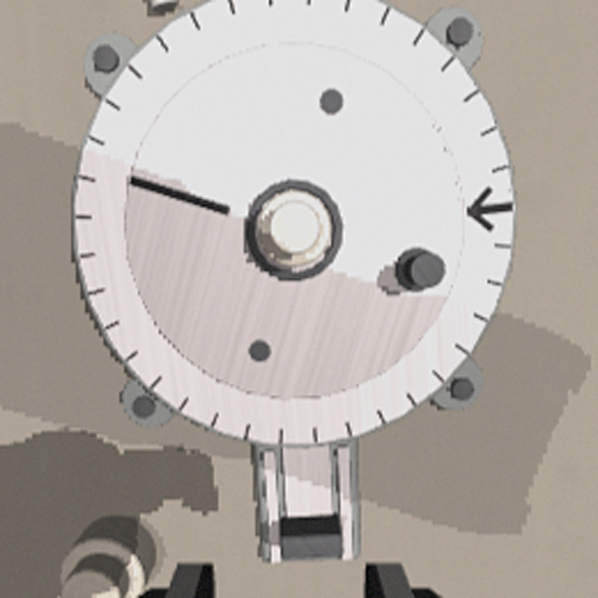

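The post head is at zoom (421,268), the index line runs from (131,180) to (228,211), the target arrow runs from (512,207) to (470,211), and the lock pad is at (311,535).

```bash
cat >> h.py <<'E'
def circ(P):
    P=np.array(P)[:,:2]; A=np.c_[2*P,np.ones(len(P))]; x=np.linalg.lstsq(A,(P**2).sum(1),rcond=None)[0]
    return x[:2],np.sqrt(x[2]+x[:2]@x[:2])
E
python3 - <<'E'
from h import *
d=np.load("w1.npz"); k=cal("wrist",dict(ee_pos=d["p"],ee_rot=d["R"]))
def p(u,v,z): return ray(k,190+u/2.3,v/2.3,z)
print("dial",circ([p(127,215,.029),p(463,225,.029),p(295,397,.029),p(300,43,.029),p(167,116,.029),p(422,335,.029)]))
print("ring",circ([p(76,215,.027),p(516,215,.027),p(297,446,.027),p(490,325,.027),p(110,330,.027)]))
e=[p(107,57,.014)[:2],p(460,30,.014)[:2],p(460,388,.014)[:2],p(143,406,.014)[:2]]
A=np.array([e[2]-e[0],-(e[3]-e[1])]).T; t=np.linalg.solve(A,e[1]-e[0]); print("ears",e,e[0]+t[0]*(e[2]-e[0]))
c=circ([p(127,215,.029),p(463,225,.029),p(295,397,.029),p(300,43,.029),p(167,116,.029),p(422,335,.029)])[0]
for n,q in dict(idxo=p(131,180,.029),idxi=p(228,211,.029),tgo=p(512,207,.027),tgi=p(470,211,.027),post=p(425,268,.061),padtop=p(311,516,.045),padout=p(313,542,.045)).items():
    w=q[:2]-c; print(n,q.round(4),np.hypot(*w).round(4),np.degrees(np.arctan2(w[1],w[0])).round(1))
l=p(228,211,.029)-p(131,180,.029); print("idx dir",np.degrees(np.arctan2(l[1],l[0])))
E
```

```text
dial (array([ 0.50659699, -0.00057762]), np.float64(0.07421347017571521))
ring (array([ 0.50718681, -0.00095325]), np.float64(0.09776280861037086))
ears [array([0.42343381, 0.07229048]), array([0.57723242, 0.08361448]), array([ 0.58735769, -0.07280664]), array([ 0.43220118, -0.08257138])] [5.04628833e-01 4.20751029e-04]
idxo [0.4344 0.0204 0.029 ] 0.0752 163.8
idxi [0.4766 0.0078 0.029 ] 0.0312 164.5
tgo [0.6023 0.0102 0.027 ] 0.0963 6.4
tgi [0.5838 0.0084 0.027 ] 0.0777 6.7
post [ 0.5593 -0.0157  0.061 ] 0.0549 -16.0
padtop [ 0.5145 -0.1286  0.045 ] 0.1282 -86.4
padout [ 0.5157 -0.1415  0.045 ] 0.1412 -86.3
idx dir -16.674899282162624
```

```bash
python3 - <<'E'
from h import *
print(rel([.5616,-.0163,.30],172))
E
```

```text
(array([ 6.22,  5.86, 11.77]), np.float64(-81.63))
```

```bash
python3 -m handwheel '[[[1,1,2],-10.5,-0.3],[[2,2,4],-21,-0.3],[[3,3,6],-31.5,-0.3],[[4,4,8],-42,-0.3],[[5,5,10],-52.5,-0.3],[[6.2,5.9,11.7],-63,-0.3],[[6.2,5.9,11.7],-73,-0.3],[[6.2,5.9,11.7],-81.6,-0.3]]' && python3 -m handwheel '[[[0,0,0],0,-0.3],[[0,0,0],0,-0.3]]'; python3 - <<'E'
from h import *
s=manip.observe();im=vision.capture("wrist"); cv2.imwrite("pics/w2.png",im[:,:,::-1])
k=cal("wrist",s); print(proj(k,[.5616,-.0163,.061]),proj(k,[.5593,-.0157,.061]))
for z in (.3,.213): print(rel([.5616,-.0163,z],172,s))
E
```

```text
t: 3.85
ee_pos: [0.562, -0.016, 0.3007]
ee_rot: [[-0.991, 0.133, -0.001], [0.133, 0.991, 0.0], [0.001, 0.0, -1.0]]
contact_force: [-0.4, 0.2, 0.3]
width: 0.0298
t: 4.1
ee_pos: [0.5624, -0.017, 0.301]
ee_rot: [[-0.99, 0.143, 0.0], [0.143, 0.99, 0.0], [-0.0, 0.0, -1.0]]
contact_force: [-0.8, -0.4, 0.2]
width: 0.0298
[316.84485753 216.52090503] [317.2521003  213.07176955]
(array([0.08, 0.06, 0.1 ]), np.float64(-0.23))
(array([0.09, 0.06, 8.8 ]), np.float64(-0.23))
```

View pics/w2.png

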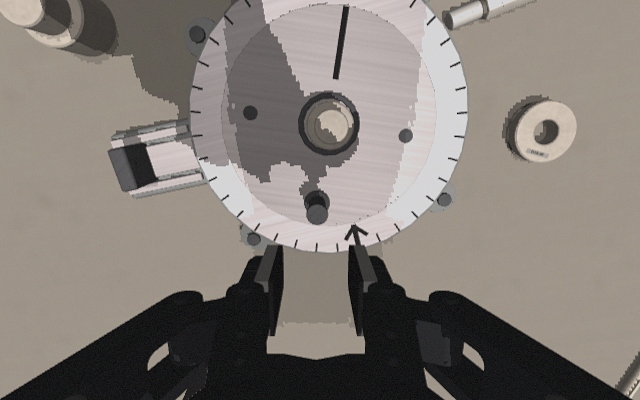

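The post head at (317,213) matches the prediction and is centred between the jaws, so I'll descend around it.

```bash
python3 -m handwheel '[[[0.2,0.05,3],0,-0.3],[[0.2,0.05,6],0,-0.3],[[0.2,0.05,7.5],0,-0.3],[[0.2,0.05,8.8],0,-0.3],[[0.2,0.05,8.8],0,-0.3],[[0.2,0.05,8.8],0,-0.3]]'; python3 - <<'E'
from h import *
s=manip.observe();im=vision.capture("wrist"); cv2.imwrite("pics/w3.png",im[:,:,::-1])
im=vision.capture("side"); cv2.imwrite("pics/s3.png",cv2.resize(im[180:330,220:400,::-1],None,fx=4,fy=4,interpolation=cv2.INTER_CUBIC))
c=np.array([.5068,-.0006])
for a in [-16-5,-30,-45,-60,-75,-90,-105,-120]: 
    t=np.radians(a); print(a,*rel([*(c+.057*np.array([np.cos(t),np.sin(t)])),.213],172-(-16-a),s))
E
```

```text
t: 4.9
ee_pos: [0.5611, -0.017, 0.2134]
ee_rot: [[-0.99, 0.141, 0.001], [0.141, 0.99, -0.0], [-0.001, -0.0, -1.0]]
contact_force: [0.1, 0.3, -0.1]
width: 0.03
-21 [ 0.05 -0.41  0.04] 4.89
-30 [ 0.32 -1.26  0.04] 13.89
-45 [ 1.05 -2.56  0.04] 28.89
-60 [ 2.09 -3.62  0.04] 43.89
-75 [ 3.37 -4.38  0.04] 58.89
-90 [ 4.8  -4.78  0.04] 73.89
-105 [ 6.29 -4.8   0.03] 88.89
-120 [ 7.73 -4.43  0.03] 103.89
```

View pics/w3.png

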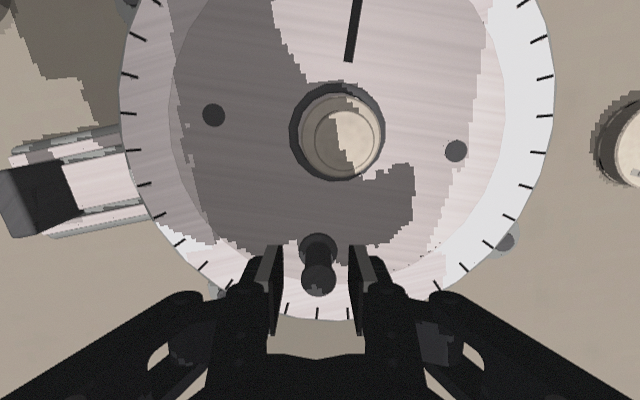

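View pics/s3.png

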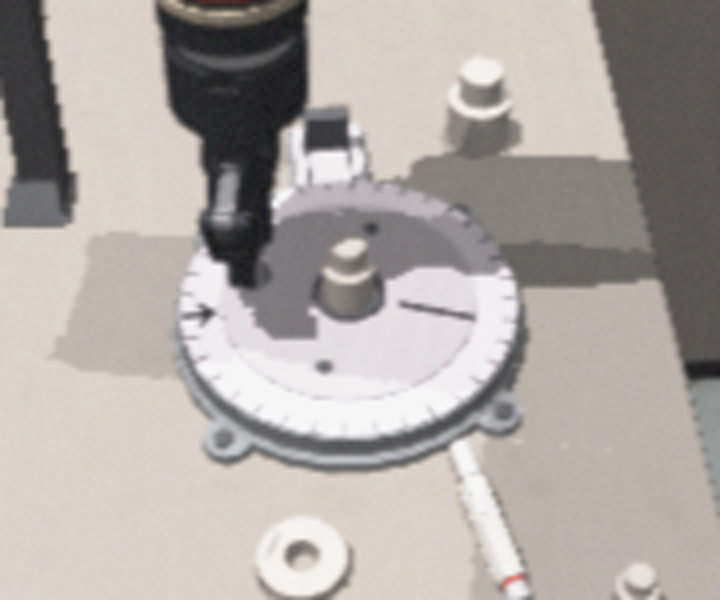

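The post is between the fingers. Now I'll turn the dial clockwise along the arc.

```bash
cat >> h.py <<'E'
C=np.array([.5068,-.0006])
def arc(angs,s=None,z=.213,off=8):
    s=s or manip.observe()
    for a in angs:
        t=np.radians(a); d,y=rel([*(C+.057*np.array([np.cos(t),np.sin(t)])),z],180+a+off,s); print(a,d.tolist(),y)
E
python3 -c "
from h import *
arc([-19,-24,-30,-37,-44,-51,-58,-65])"
```

```text
-19 [0.01, -0.22, 0.05] 2.89
-24 [0.13, -0.7, 0.05] 7.89
-30 [0.32, -1.26, 0.05] 13.89
-37 [0.62, -1.89, 0.05] 20.89
-44 [0.99, -2.48, 0.05] 27.89
-51 [1.43, -3.02, 0.05] 34.89
-58 [1.94, -3.5, 0.05] 41.89
-65 [2.49, -3.91, 0.05] 48.89
```

```bash
python3 -m handwheel '[[[0,-0.2,0],3,-0.3],[[0.1,-0.7,0],8,-0.3],[[0.3,-1.25,0],14,-0.3],[[0.6,-1.9,0],21,-0.3],[[1,-2.5,0],28,-0.3],[[1.4,-3,0],35,-0.3],[[1.95,-3.5,0],42,-0.3],[[2.5,-3.9,0],49,-0.3]]'; python3 -c "
from h import *
im=vision.capture('wrist'); cv2.imwrite('pics/w4.png',im[:,:,::-1])
arc([-71,-77,-84,-91,-98,-105,-112,-119])"
```

```text
t: 6.0
ee_pos: [0.5309, -0.0523, 0.2134]
ee_rot: [[-0.54, 0.842, 0.002], [0.842, 0.54, -0.0], [-0.001, 0.002, -1.0]]
contact_force: [1.3, 0.9, -1.3]
width: 0.0299
-71 [0.08, -0.51, 0.03] 5.33
-77 [0.25, -1.08, 0.03] 11.33
-84 [0.52, -1.72, 0.03] 18.33
-91 [0.87, -2.33, 0.03] 25.33
-98 [1.28, -2.88, 0.03] 32.33
-105 [1.77, -3.39, 0.03] 39.33
-112 [2.31, -3.83, 0.03] 46.33
-119 [2.9, -4.2, 0.03] 53.33
```

View pics/w4.png

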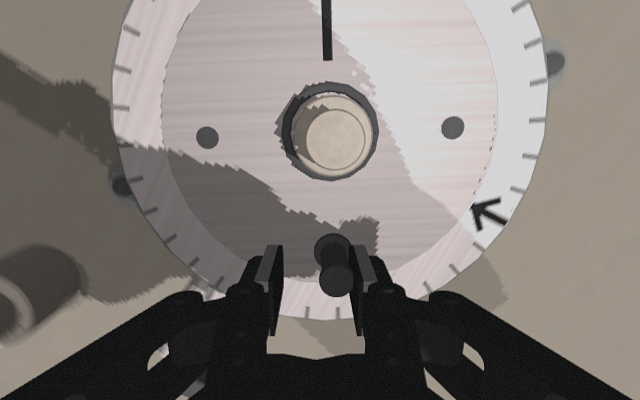

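The dial follows with the post resting on the trailing finger, so I'll continue.

```bash
python3 -m handwheel '[[[0.1,-0.5,0],5.5,-0.3],[[0.25,-1.1,0],11.5,-0.3],[[0.5,-1.7,0],18.5,-0.3],[[0.85,-2.3,0],25.5,-0.3],[[1.3,-2.9,0],32.5,-0.3],[[1.75,-3.4,0],39.5,-0.3],[[2.3,-3.85,0],46.5,-0.3],[[2.9,-4.2,0],53.5,-0.3]]'; python3 -c "
from h import *
arc([-125,-131,-138,-145,-152,-158,-163,-167])"
```

```text
t: 7.05
ee_pos: [0.48, -0.0508, 0.2134]
ee_rot: [[0.354, 0.935, 0.002], [0.935, -0.354, -0.001], [-0.0, 0.002, -1.0]]
contact_force: [1.6, -1.1, -0.3]
width: 0.0302
-125 [0.12, -0.67, 0.04] 6.27
-131 [0.3, -1.24, 0.04] 12.27
-138 [0.58, -1.88, 0.04] 19.27
-145 [0.93, -2.48, 0.04] 26.27
-152 [1.36, -3.03, 0.03] 33.27
-158 [1.78, -3.45, 0.03] 39.27
-163 [2.16, -3.77, 0.03] 44.27
-167 [2.48, -4.01, 0.03] 48.27
```

```bash
python3 -m handwheel '[[[0.1,-0.6,0],6,-0.3],[[0.3,-1.2,0],12,-0.3],[[0.6,-1.9,0],19,-0.3],[[0.95,-2.5,0],26,-0.3],[[1.35,-3.05,0],33,-0.3],[[1.8,-3.45,0],39,-0.3],[[2.15,-3.75,0],44,-0.3],[[2.5,-4,0],48,-0.3]]' && python3 -m handwheel '[[[0,0,0],0,-0.3],[[0,0,0],0,-0.3]]';  python3 -c "
from h import *
s=manip.observe(); print(s['qpos'])
im=vision.capture('wrist'); cv2.imwrite('pics/w5.png',im[:,:,::-1])
np.savez('w5.npz',p=s['ee_pos'],R=s['ee_rot'])
im=vision.capture('side'); cv2.imwrite('pics/s5.png',cv2.resize(im[180:330,220:400,::-1],None,fx=4,fy=4,interpolation=cv2.INTER_CUBIC))
"
```

```text
t: 8.05
ee_pos: [0.451, -0.0131, 0.2132]
ee_rot: [[0.931, 0.364, 0.001], [0.364, -0.931, -0.001], [0.0, 0.001, -1.0]]
contact_force: [-0.6, -1.6, 0.8]
width: 0.03
t: 8.3
ee_pos: [0.451, -0.0131, 0.213]
ee_rot: [[0.93, 0.367, 0.001], [0.367, -0.93, -0.0], [0.001, 0.0, -1.0]]
contact_force: [-0.7, -0.3, 0.1]
width: 0.0299
[-1.91333336e-01  3.69999252e-01 -6.22920392e-01  5.77217775e-01
  6.27954268e-05  2.57435139e+00]
```

View pics/w5.png

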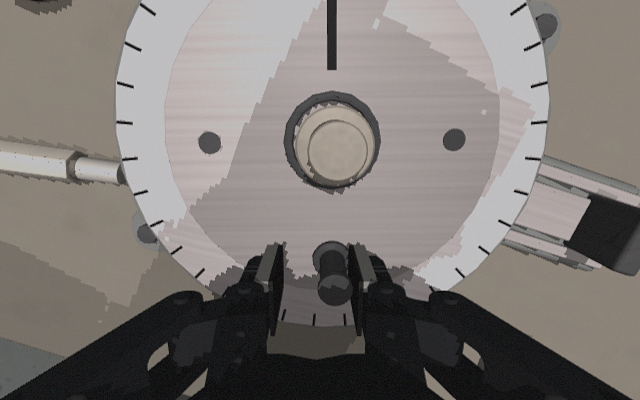

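View pics/s5.png

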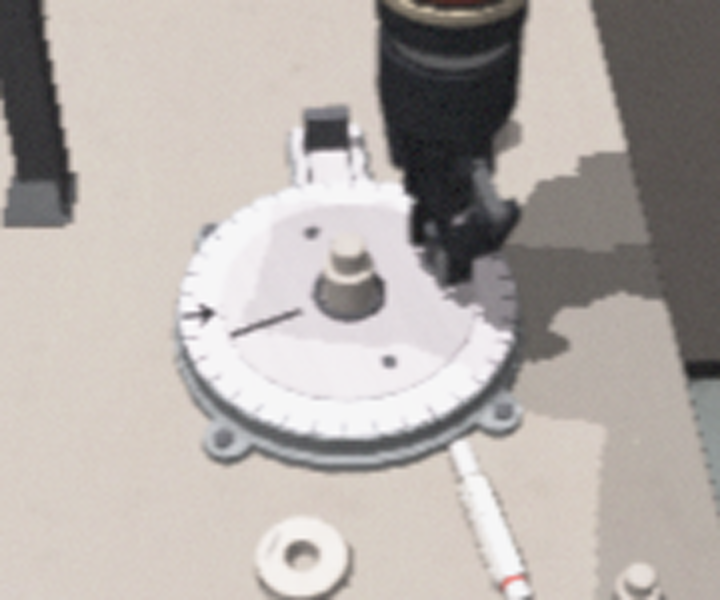

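The index line is vertical at column 332 in the wrist image. It now sits about 14° counter-clockwise of the arrow. Measuring it next.

```bash
python3 - <<'E'
from h import *
d=np.load("w5.npz"); k=cal("wrist",dict(ee_pos=d["p"],ee_rot=d["R"]))
an=lambda w:np.degrees(np.arctan2(w[1],w[0])).round(2)
a=ray(k,331.5,4,.029)[:2];b=ray(k,332,68,.029)[:2]
c=circ([ray(k,u,v,.029) for u,v in [(165,110),(500,110),(178,200),(487,200),(172,60),(492,60)]]); print(c)
print("idx",an(a-b),an(a-c[0]),an(a-C),"post", (q:=ray(k,334,291,.061)[:2])-C, an(q-C)+180,an(q-c[0])+180)
ks=cal("side"); P=lambda u,v,z:ray(ks,220+u/4,180+v/4,z)[:2]
i=P(231,334,.029);j=P(300,311,.029);t=P(182,315,.027);t2=P(215,313,.027)
print("side idx",an(i-j),an(i-C),"tgt",an(t-t2),an(t-C),an(t2-C))
E
```

```text
(array([ 0.50255384, -0.00166732]), np.float64(0.07692908955211859))
idx 22.75 22.58 23.27 post [-0.05473905 -0.02077402] 20.78 21.319999999999993
side idx 21.31 23.14 tgt 1.96 6.61 7.77
```

```bash
python3 -c "
from h import *
arc([-170,-173,-176,-178,-180,-181])"
```

```text
-170 [0.07, -0.26, -0.02] 3.48
-173 [0.14, -0.55, -0.02] 6.48
-176 [0.22, -0.83, -0.02] 9.48
-178 [0.28, -1.02, -0.02] 11.48
-180 [0.35, -1.21, -0.02] 13.48
-181 [0.39, -1.3, -0.02] 14.48
```

```bash
python3 -m handwheel '[[[0.05,-0.25,0],3,-0.3],[[0.1,-0.45,0],5,-0.3],[[0.15,-0.65,0],7.5,-0.3],[[0.2,-0.8,0],9.5,-0.3],[[0.25,-0.95,0],11,-0.3],[[0.3,-1.1,0],12.5,-0.3],[[0.35,-1.2,0],13.5,-0.3],[[0.35,-1.2,0],13.5,-0.3]]' && python3 -m handwheel '[[[0,0,-4],0,-0.3],[[0,0,-9],0,-0.3],[[-2.5,0,-14],0,-0.3],[[-5,0,-19],0,-0.3],[[-5,0,-19],0,-0.3],[[-5,0,-19],0,-0.3],[[-5,0,-19],0,-0.3]]';  python3 -c "
from h import *
s=manip.observe(); print(s['qpos'])
im=vision.capture('wrist'); cv2.imwrite('pics/w6.png',im[:,:,::-1])
np.savez('w6.npz',p=s['ee_pos'],R=s['ee_rot'])
cv2.imwrite('pics/w6z.png',cv2.resize(im[0:240,190:450,::-1],None,fx=2.5,fy=2.5,interpolation=cv2.INTER_CUBIC))
im=vision.capture('side'); cv2.imwrite('pics/s6.png',cv2.resize(im[180:330,220:400,::-1],None,fx=4,fy=4,interpolation=cv2.INTER_CUBIC))
"
```

```text
t: 9.4
ee_pos: [0.4496, -0.0005, 0.2127]
ee_rot: [[0.99, 0.138, -0.0], [0.138, -0.99, 0.0], [-0.0, -0.0, -1.0]]
contact_force: [1.0, -0.3, -0.3]
width: 0.0303
t: 10.28
ee_pos: [0.4001, -0.0074, 0.4015]
ee_rot: [[0.99, 0.138, -0.002], [0.138, -0.99, 0.001], [-0.002, -0.001, -1.0]]
contact_force: [-0.2, -0.6, -0.7]
width: 0.0299
[-2.01619272e-01  5.53691980e-02 -4.53052280e-01  1.06448636e+00
  1.66942239e-04  2.80183551e+00]
```

View pics/w6z.png

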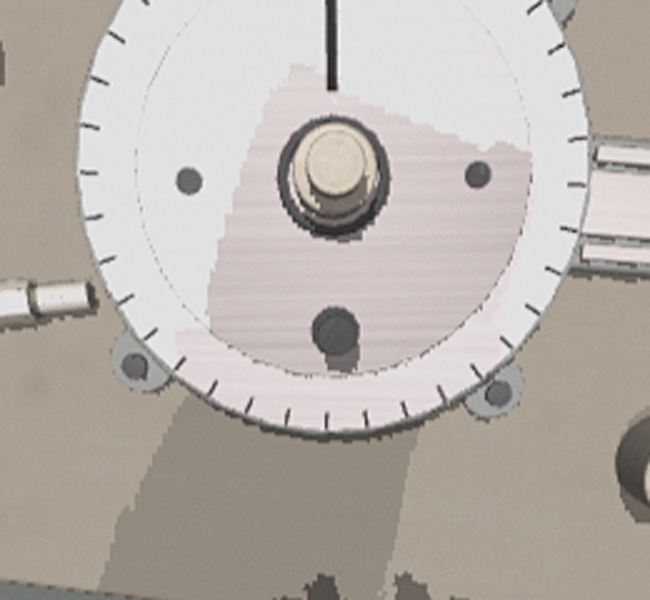

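View pics/s6.png

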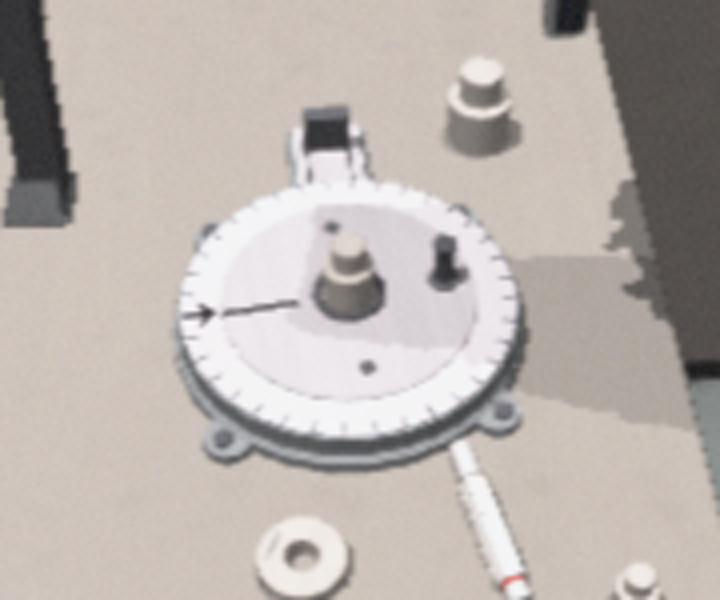

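Side view: the index end (224,313) nearly meets the arrow tip (215,313). I'll shift the hand to see both lines from above for a precise reading.

```bash
python3 -m handwheel '[[[4,0,0],0,-0.3],[[7.5,0,-1],0,-0.3],[[7.5,0,-1],0,-0.3],[[7.5,0,-1],0,-0.3],[[7.5,0,-1],0,-0.3]]';  python3 -c "
from h import *
s=manip.observe()
im=vision.capture('wrist'); cv2.imwrite('pics/w7.png',im[:,:,::-1])
np.savez('w7.npz',p=s['ee_pos'],R=s['ee_rot'])
cv2.imwrite('pics/w7z.png',cv2.resize(im[0:240,190:450,::-1],None,fx=2.5,fy=2.5,interpolation=cv2.INTER_CUBIC))
cv2.imwrite('pics/w7q.png',cv2.resize(im[0:110,270:380,::-1],None,fx=5.4,fy=5.4,interpolation=cv2.INTER_CUBIC))
"
```

```text
t: 11.0
ee_pos: [0.4736, 0.0028, 0.4123]
ee_rot: [[0.991, 0.137, -0.001], [0.137, -0.991, 0.0], [-0.001, -0.0, -1.0]]
contact_force: [-0.8, 0.2, 1.0]
width: 0.0301
```

View pics/w7z.png

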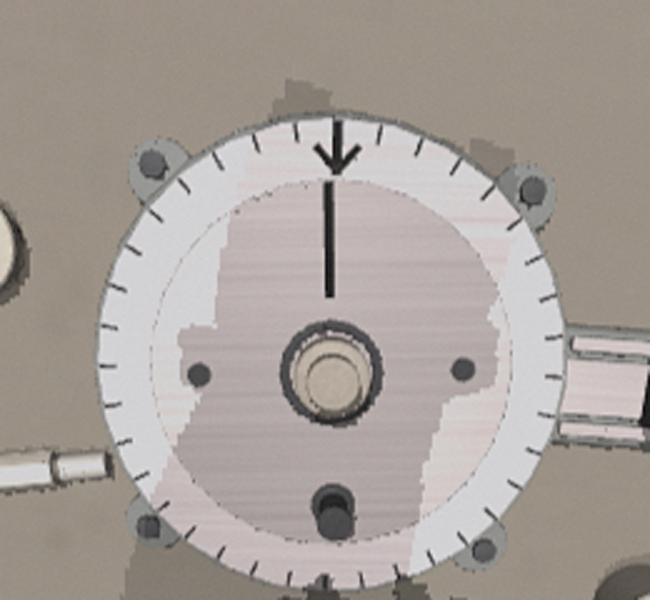

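View pics/w7q.png

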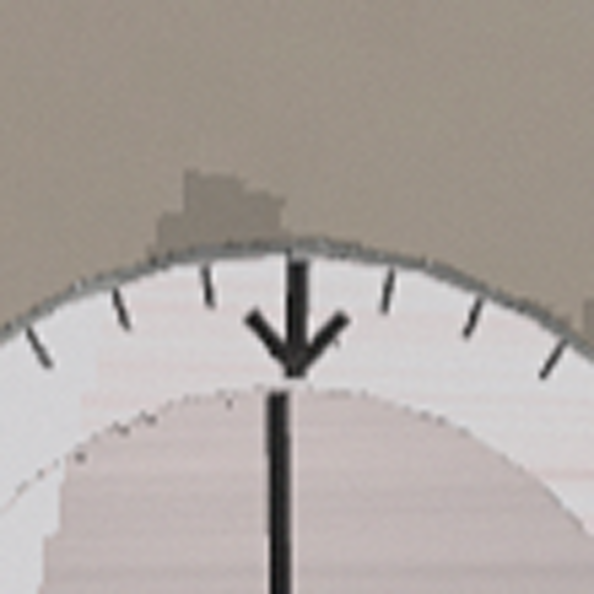

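```bash
python3 - <<'E'
from h import *
d=np.load("w7.npz"); k=cal("wrist",dict(ee_pos=d["p"],ee_rot=d["R"]))
an=lambda w:np.degrees(np.arctan2(w[1],w[0])).round(2)
Z=lambda u,v,z:ray(k,190+u/2.5,v/2.5,z)[:2]; Q=lambda u,v,z:ray(k,270+u/5.4,v/5.4,z)[:2]
c,r=circ([Z(u,v,.029) for u,v in [(151,362),(512,362),(331,179),(331,542),(205,235),(458,235)]])
c2,r2=circ([Z(u,v,.027) for u,v in [(97,362),(566,362),(337,114),(190,160),(332,590),(140,230),(515,215)]]); print(c,r,c2,r2)
for cc in(c,c2,C): print("idx",an(Q(277,395,.029)-cc),an(Q(281,580,.029)-cc),"tgt",an(Q(297,265,.027)-cc),an(Q(294,375,.027)-cc))
print("idx dir",an(Q(277,395,.029)-Q(281,585,.029)),"post",an((q:=Z(336,524,.061))-c)+180,q)
g=cv2.cvtColor(cv2.imread("pics/w7.png"),cv2.COLOR_BGR2GRAY).astype(float)
for v in [50,53,58,63,68,74,80,90,100,110]:
    row=np.clip(120-g[v,310:338],0,None); print(v,(row@np.arange(310,338)/max(row.sum(),1)).round(2),end=' ; ')
E
```

```text
[ 0.50506137 -0.0010564 ] 0.07487390046235369 [ 0.50517888 -0.00096061] 0.09785849979122797
idx 9.12 8.86 tgt 6.72 6.75
idx 9.06 8.75 tgt 6.67 6.69
idx 8.98 8.59 tgt 6.57 6.56
idx dir 9.42 post 9.370000000000005 [ 0.44888826 -0.01032971]
50 324.47 ; 53 324.5 ; 58 323.38 ; 63 324.23 ; 68 324.15 ; 74 320.82 ; 80 320.91 ; 90 321.09 ; 100 321.16 ; 110 321.27 ;
```

The index is 2.4° short, so I'll go back down around the post and nudge it.

```bash
python3 -c "
from h import *
s=manip.observe()
t=np.radians(-172);p=C+.057*np.array([np.cos(t),np.sin(t)])
for z in (.29,.213): print(rel([*p,z],8,s))
"
```

```text
(array([-2.46,  0.8 , 12.25]), np.float64(-0.11))
(array([-2.45,  0.81, 19.95]), np.float64(-0.11))
```

```bash
python3 -m handwheel '[[[-1.2,0.4,5],0,-0.3],[[-2.45,0.8,10],0,-0.3],[[-2.45,0.8,12],0,-0.3],[[-2.45,0.8,12],0,-0.3],[[-2.45,0.8,15],0,-0.3],[[-2.45,0.8,18],0,-0.3],[[-2.45,0.8,19.9],0,-0.3],[[-2.45,0.8,19.9],0,-0.3]]' && python3 -m handwheel '[[[0,0,0],0,-0.3]]';  python3 -c "
from h import *
arc([-178,-180,-182.5])
im=vision.capture('wrist'); cv2.imwrite('pics/w8.png',im[:,:,::-1])"
```

```text
t: 12.05
ee_pos: [0.4513, -0.0084, 0.2139]
ee_rot: [[0.99, 0.138, -0.001], [0.138, -0.99, 0.0], [-0.001, -0.0, -1.0]]
contact_force: [-0.1, -0.3, -0.1]
width: 0.03
t: 12.18
ee_pos: [0.452, -0.0086, 0.215]
ee_rot: [[0.991, 0.137, 0.002], [0.137, -0.991, -0.0], [0.002, 0.001, -1.0]]
contact_force: [0.7, 0.2, 0.1]
width: 0.0298
-178 [-0.13, -0.62, 0.2] -2.1
-180 [-0.1, -0.82, 0.2] -0.1
-182.5 [-0.06, -1.07, 0.2] 2.4
```

View pics/w8.png

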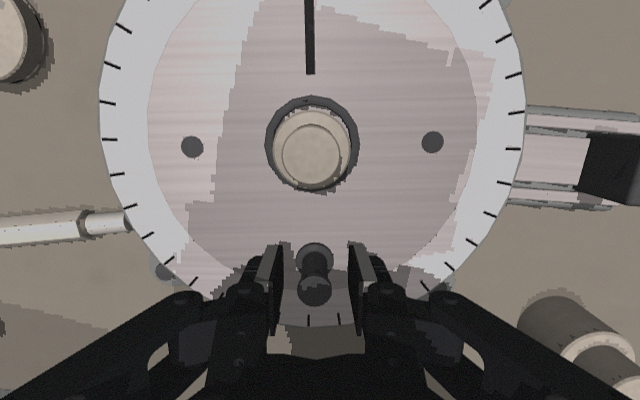

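```bash
python3 -m handwheel '[[[-0.1,-0.35,0],0,-0.3],[[-0.1,-0.6,0],0,-0.3],[[-0.1,-0.75,0],0.5,-0.3],[[-0.1,-0.85,0],1,-0.3],[[-0.05,-0.95,0],1.5,-0.3],[[-0.05,-1.05,0],2.4,-0.3],[[-0.05,-1.05,0],2.4,-0.3],[[-0.05,-1.05,0],2.4,-0.3]]'; python3 - <<'E'
from h import *
s=manip.observe(); print(np.degrees(np.arctan2(*(s["ee_pos"][:2]-C)[::-1])))
im=vision.capture('side'); cv2.imwrite('pics/s9.png',cv2.resize(im[235:285,255:315,::-1],None,fx=12,fy=12,interpolation=cv2.INTER_CUBIC))
E
```

```text
t: 13.22
ee_pos: [0.4493, 0.0019, 0.2137]
ee_rot: [[0.995, 0.096, -0.0], [0.096, -0.995, 0.0], [-0.0, -0.0, -1.0]]
contact_force: [-0.5, -0.8, 0.6]
width: 0.0297
177.51066360722163
```

View pics/s9.png

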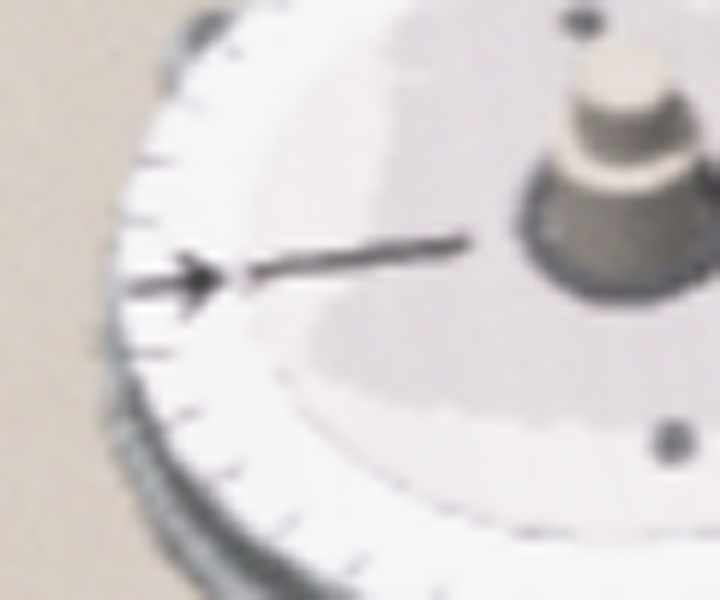

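In the side view the index and arrow look collinear. I'll back off, rise, and check from above.

```bash
python3 -m handwheel '[[[0,0.3,0],0,-0.3],[[0,0.3,-4],0,-0.3],[[0,0.3,-9],0,-0.3],[[1.5,0.3,-15],0,-0.3],[[2.5,0.3,-20],0,-0.3],[[2.5,0.3,-20],0,-0.3],[[2.5,0.3,-20],0,-0.3],[[2.5,0.3,-20],0,-0.3]]';  python3 - <<'E'
from h import *
s=manip.observe()
im=vision.capture('wrist'); cv2.imwrite('pics/w10.png',im[:,:,::-1])
np.savez('w10.npz',p=s['ee_pos'],R=s['ee_rot'])
cv2.imwrite('pics/w10q.png',cv2.resize(im[20:130,260:370,::-1],None,fx=5.4,fy=5.4,interpolation=cv2.INTER_CUBIC))
g=cv2.cvtColor(im,cv2.COLOR_RGB2GRAY).astype(float)
k=cal("wrist",s); an=lambda w:np.degrees(np.arctan2(w[1],w[0])).round(2)
for v in range(44,125,4):
    r=np.clip(120-g[v,305:340],0,None)
    if r.sum()<20: print(v,'-');continue
    u=r@np.arange(305,340)/r.sum(); q=ray(k,u,v,.029 if v>72 else .027)[:2]-np.array([.5051,-.001]); print(v,u.round(2),np.hypot(*q).round(4),an(q))
E
```

```text
t: 14.28
ee_pos: [0.4739, 0.0013, 0.4124]
ee_rot: [[0.995, 0.096, -0.002], [0.096, -0.995, 0.0], [-0.002, -0.001, -1.0]]
contact_force: [-0.3, 0.5, 0.1]
width: 0.0297
44 318.29 0.1 6.57
48 318.15 0.0964 6.69
52 321.49 0.0928 4.71
56 317.88 0.0892 6.95
60 317.94 0.0856 6.96
64 317.82 0.0819 7.11
68 318.03 0.0783 7.03
72 317.15 0.0746 7.77
76 317.49 0.0707 7.63
80 317.5 0.067 7.74
84 317.54 0.0632 7.83
88 317.81 0.0595 7.71
92 317.82 0.0557 7.85
96 318.09 0.0519 7.71
100 318.1 0.048 7.87
104 318.1 0.0442 8.06
108 318.23 0.0403 8.12
112 318.24 0.0364 8.37
116 318.45 0.0325 8.34
120 -
124 -
```

View pics/w10q.png

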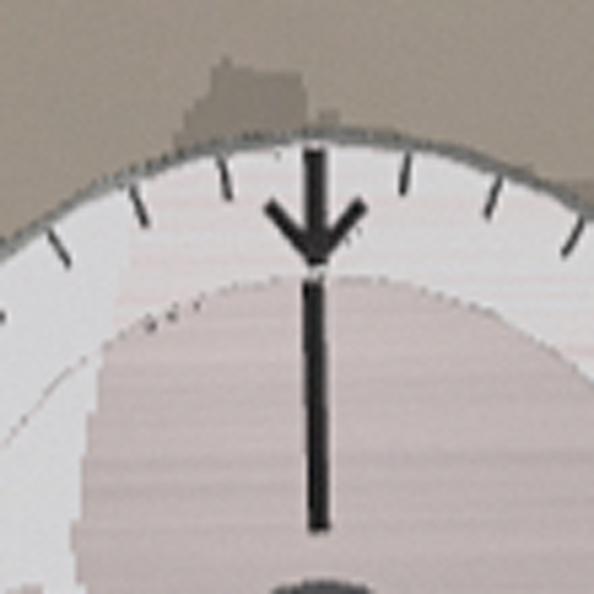

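View pics/w10.png

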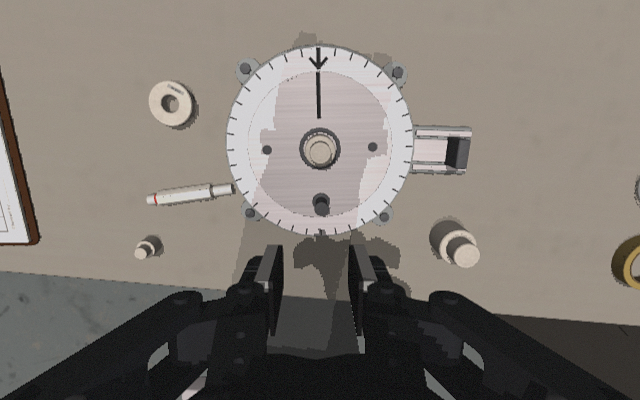

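There is about 0.7–0.8° left (index 0.9 px left of the arrow). One more small nudge in the same commanded frame, 0.8 mm further.

```bash
python3 -m handwheel '[[[-1.5,0.5,5],0,-0.3],[[-2.5,0.5,10],0,-0.3],[[-2.5,0.5,12],0,-0.3],[[-2.5,0.5,12],0,-0.3],[[-2.5,0.5,15],0,-0.3],[[-2.5,0.5,18],0,-0.3],[[-2.5,0.5,20],0,-0.3],[[-2.5,0.5,20],0,-0.3]]' && python3 -m handwheel '[[[0,-0.3,0],0,-0.3],[[0,-0.55,0],0,-0.3],[[0,-0.7,0],0,-0.3],[[0,-0.8,0],0.4,-0.3],[[0,-0.88,0],0.8,-0.3],[[0,-0.88,0],0.8,-0.3],[[0,-0.88,0],0.8,-0.3],[[0,-0.58,0],0.8,-0.3]]' && python3 -m handwheel '[[[0,0,-4],0,-0.3],[[0,0,-9],0,-0.3],[[1.5,0,-15],0,-0.3],[[2.5,0,-20],0,-0.3],[[2.5,0,-20],0,-0.3],[[2.5,0,-20],0,-0.3],[[2.5,0,-20],0,-0.3]]';  python3 - <<'E'
from h import *
s=manip.observe()
im=vision.capture('wrist'); cv2.imwrite('pics/w11.png',im[:,:,::-1])
np.savez('w11.npz',p=s['ee_pos'],R=s['ee_rot'])
cv2.imwrite('pics/w11q.png',cv2.resize(im[20:130,260:370,::-1],None,fx=5.4,fy=5.4,interpolation=cv2.INTER_CUBIC))
g=cv2.cvtColor(im,cv2.COLOR_RGB2GRAY).astype(float)
k=cal("wrist",s); an=lambda w:np.degrees(np.arctan2(w[1],w[0])).round(2)
for v in range(44,125,4):
    r=np.clip(120-g[v,305:340],0,None)
    if r.sum()<20: print(v,'-');continue
    u=r@np.arange(305,340)/r.sum(); q=ray(k,u,v,.029 if v>72 else .027)[:2]-np.array([.5051,-.001]); print(v,u.round(2),np.hypot(*q).round(4),an(q))
E
```

```text
t: 15.32
ee_pos: [0.4499, -0.006, 0.2135]
ee_rot: [[0.995, 0.096, -0.002], [0.096, -0.995, 0.0], [-0.002, -0.0, -1.0]]
contact_force: [0.0, -0.1, -0.7]
width: 0.0299
t: 16.32
ee_pos: [0.4494, -0.0003, 0.2136]
ee_rot: [[0.997, 0.082, -0.0], [0.082, -0.997, 0.0], [-0.0, -0.0, -1.0]]
contact_force: [0.4, 0.6, -0.2]
width: 0.03
t: 17.2
ee_pos: [0.4738, 0.0017, 0.4124]
ee_rot: [[0.997, 0.082, -0.003], [0.082, -0.997, 0.0], [-0.003, -0.001, -1.0]]
contact_force: [0.0, 1.5, 0.9]
width: 0.0305
44 319.11 0.0998 5.32
48 317.45 0.0963 6.29
52 318.85 0.0927 5.51
56 316.49 0.0891 7.02
60 316.46 0.0855 7.14
64 316.63 0.0818 7.13
68 317.03 0.0782 6.96
72 317.21 0.0745 6.93
76 317.31 0.0706 6.98
80 317.51 0.0668 6.94
84 317.53 0.0631 7.04
88 317.8 0.0593 6.92
92 317.8 0.0555 7.07
96 318.02 0.0517 7.0
100 318.09 0.0479 7.09
104 318.12 0.0441 7.26
108 318.25 0.0402 7.3
112 318.22 0.0363 7.62
116 318.46 0.0323 7.52
120 -
124 -
```

View pics/w11q.png

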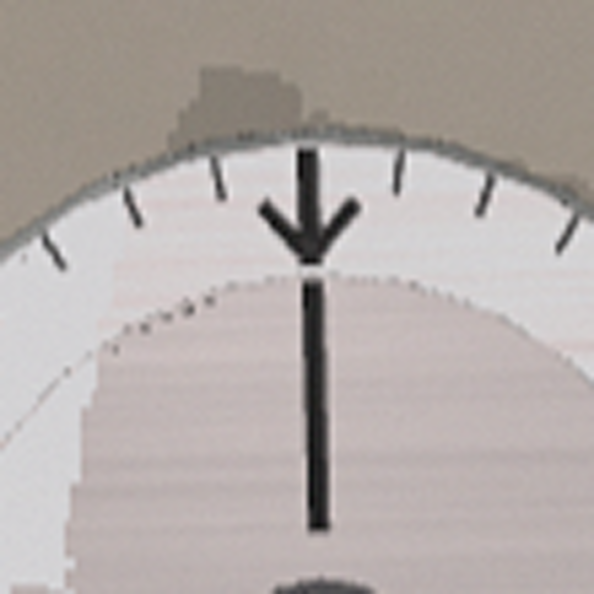

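The index now lines up with the arrow to within about 0.2°. Next is the lock pad geometry.

```bash
python3 - <<'E'
from h import *
im=cv2.imread("pics/w11.png"); cv2.imwrite("pics/w11p.png",cv2.resize(im[110:190,400:500],None,fx=7,fy=7,interpolation=cv2.INTER_CUBIC))
E
```

```text
(no output)
```

View pics/w11p.png

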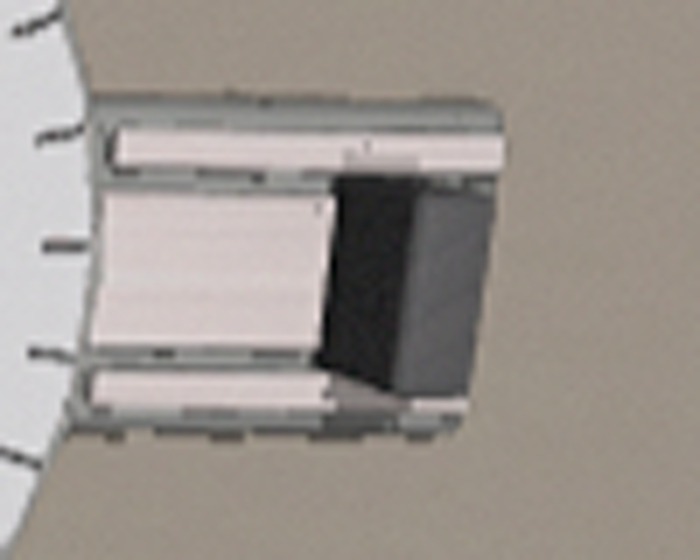

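```bash
python3 - <<'E'
from h import *
d=np.load("w11.npz"); k=cal("wrist",dict(ee_pos=d["p"],ee_rot=d["R"])); C=np.array([.5051,-.001])
an=lambda w:np.degrees(np.arctan2(w[1],w[0])).round(2)
P=lambda u,v:ray(k,400+u/7,110+v/7,.045)[:2]
i1,o1,o2,i2=P(415,185),P(495,190),P(468,397),P(395,392)
m=(o1+o2)/2; print(m,m-C,np.hypot(*(m-C)),an(m-C),"edge dir",an(o1-o2),"inner",an(i1-i2),np.hypot(*(o1-o2)),np.hypot(*((o1+o2-i1-i2)/2)))
E
```

```text
[ 0.51478478 -0.14949894] [ 0.00968478 -0.14849894] 0.14881441762153053 -86.27 edge dir 4.22 inner 5.66 0.029441418353350072 0.011046548636234272
```

```bash
python3 -c "
from h import *
for z in (.33,.197): print(rel([.5183,-.1905,z],94))"
```

```text
(array([ 2.87, 19.53,  8.23]), np.float64(-89.31))
(array([ 2.91, 19.53, 21.53]), np.float64(-89.31))
```

```bash
python3 -m handwheel '[[[0.5,4,1],-10.5,-1],[[1,8,2],-21,-1],[[1.5,12,3],-31,-1],[[2,16,5],-42,-1],[[2.9,19.5,7],-52,-1],[[2.9,19.5,8.2],-63,-1],[[2.9,19.5,8.2],-73,-1],[[2.9,19.5,8.2],-83,-1]]' && python3 -m handwheel '[[[0,0,0],-6.3,-1],[[0,0,0],-6.3,-1],[[0,0,0],-6.3,-1]]';  python3 - <<'E'
from h import *
s=manip.observe(); print(s["qpos"])
im=vision.capture('wrist'); cv2.imwrite('pics/w12.png',im[:,:,::-1])
for z in (.33,.197): print(rel([.5183,-.1905,z],94,s))
k=cal("wrist",s); print(proj(k,[.5148,-.1495,.045]),proj(k,[.5183,-.1905,.024]))
E
```

```text
t: 18.25
ee_pos: [0.5188, -0.1902, 0.3304]
ee_rot: [[0.035, 0.999, -0.002], [0.999, -0.035, 0.001], [0.001, -0.002, -1.0]]
contact_force: [-0.1, -0.1, -0.4]
width: -0.0001
t: 18.62
ee_pos: [0.5191, -0.1901, 0.3312]
ee_rot: [[-0.067, 0.998, -0.001], [0.998, 0.067, 0.0], [0.0, -0.001, -1.0]]
contact_force: [-0.7, 0.3, -0.7]
width: -0.0003
[-4.83346499e-01  3.94321733e-01 -2.02946426e-01  9.74420174e-01
  1.01638800e-05  1.02012125e+00]
(array([-0.03, -0.09,  0.12]), np.float64(-0.14))
(array([-0.04, -0.08, 13.42]), np.float64(-0.14))
[312.93377857 148.0721795 ] [314.1261424  194.29453118]
```

View pics/w12.png

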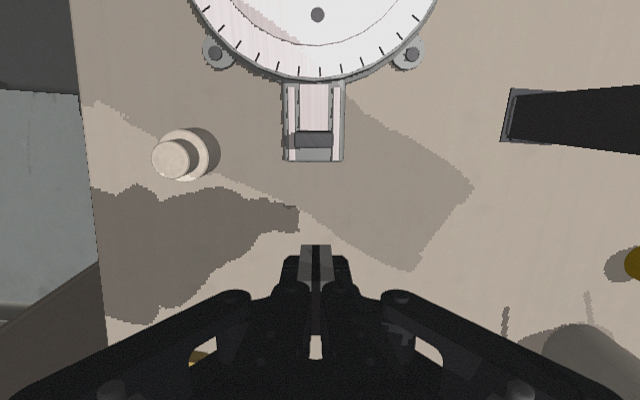

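The lock pad (314,140) is straight ahead of the closed fingertips at column 315. The large look-alike at (178,155) is clear to the side. Descending.

```bash
python3 -m handwheel '[[[0,0,4],0,-1],[[0,0,8],0,-1],[[0,0,11],0,-1],[[0,0,13.4],0,-1],[[0,0,13.4],0,-1],[[0,0,13.4],0,-1]]';  python3 - <<'E'
from h import *
s=manip.observe()
im=vision.capture('wrist'); cv2.imwrite('pics/w13.png',im[:,:,::-1])
for r in (.165,.154,.143): print(r,rel([*(np.array([.5051,-.001])+r*np.array([.0698,-.9976])),.197],94,s))
E
```

```text
t: 19.42
ee_pos: [0.5197, -0.1904, 0.1985]
ee_rot: [[-0.069, 0.998, 0.001], [0.998, 0.069, -0.0], [-0.0, 0.001, -1.0]]
contact_force: [0.3, -1.0, -0.0]
width: 0.0002
0.165 (array([ 2.5 , -0.13,  0.15]), np.float64(-0.03))
0.154 (array([ 3.6 , -0.14,  0.15]), np.float64(-0.03))
0.143 (array([ 4.7 , -0.14,  0.15]), np.float64(-0.03))
```

View pics/w13.png

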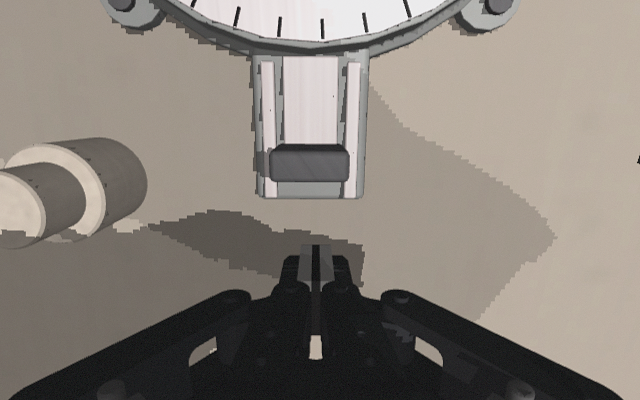

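```bash
python3 -m handwheel '[[[1,0,0],0,-1],[[1.8,-0.1,0],0,-1],[[2.2,-0.1,0],0,-1],[[2.5,-0.1,0],0,-1],[[2.8,-0.1,0],0,-1],[[3.1,-0.1,0],0,-1],[[3.4,-0.1,0],0,-1],[[3.7,-0.1,0],0,-1]]';  python3 - <<'E'
from h import *
s=manip.observe()
im=vision.capture('wrist'); cv2.imwrite('pics/w14.png',im[:,:,::-1])
print(np.hypot(*(s['ee_pos'][:2]-[.5051,-.001])))
E
```

```text
t: 20.48
ee_pos: [0.5158, -0.1534, 0.1977]
ee_rot: [[-0.07, 0.998, 0.0], [0.998, 0.07, -0.0], [-0.0, 0.0, -1.0]]
contact_force: [0.5, -0.9, -0.8]
width: -0.0007
0.15275677658023962
```

View pics/w14.png

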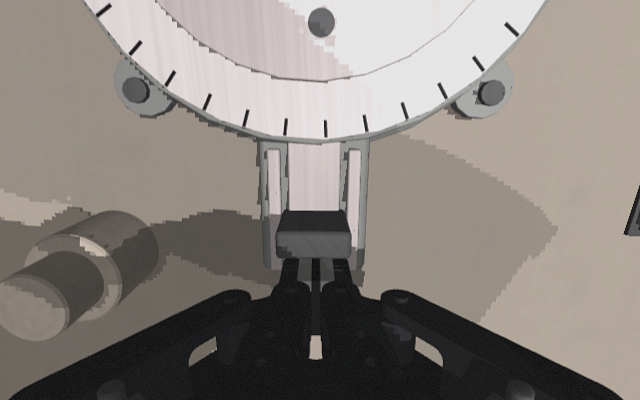

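```bash
python3 -m handwheel '[[[0.3,0,0],0,-1],[[0.6,0,0],0,-1],[[0.8,0,0],0,-1],[[1.0,0,0],0,-1],[[1.1,0,0],0,-1]]'; python3 -m handwheel '[[[0.1,0,0],0,-1],[[0.2,0,0],0,-1],[[0.2,0,0],0,-1]]'; python3 - <<'E'
from h import *
s=manip.observe()
im=vision.capture('wrist'); cv2.imwrite('pics/w15.png',im[:,:,::-1])
print(np.hypot(*(s['ee_pos'][:2]-[.5051,-.001])))
E
```

```text
t: 21.15
ee_pos: [0.515, -0.1423, 0.1977]
ee_rot: [[-0.07, 0.998, 0.0], [0.998, 0.07, 0.0], [-0.0, 0.0, -1.0]]
contact_force: [0.3, -1.4, -0.6]
width: 0.0002
t: 21.52
ee_pos: [0.5151, -0.1415, 0.1978]
ee_rot: [[-0.069, 0.998, 0.0], [0.998, 0.069, -0.003], [-0.003, -0.0, -1.0]]
contact_force: [-0.2, -8.8, -2.7]
width: 0.0
0.1408773591571824
```

View pics/w15.png

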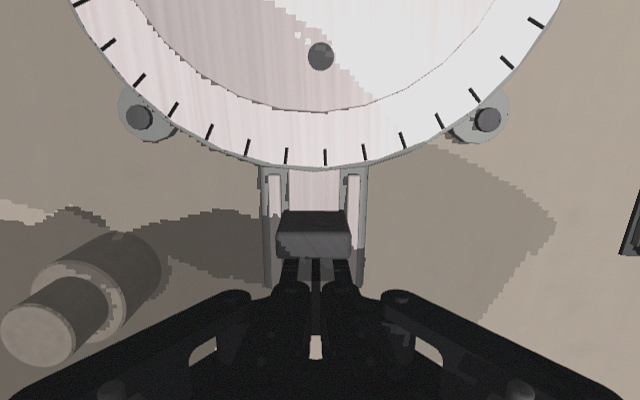

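Force jumped to 8.8 N at a face distance of about 130–132 mm, which is the end stop. I'll press 1 mm more to confirm.

```bash
python3 -m handwheel '[[[0.1,0,0],0,-1],[[0.1,0,0],0,-1]]'; python3 -m handwheel '[[[-1,0,0],0,-1],[[-3,0,0],0,-1],[[-4,0,-3],0,-1],[[-4,0,-9],0,-1],[[-4,0,-14],0,-1],[[-4,0,-19],0,-1],[[-4,0,-22],0,-1],[[-4,0,-22],0,-1]]'; python3 -m handwheel '[[[4,0,0],0,-1],[[8,0,0],0,-1],[[9,0,0],0,-1],[[9,0,0],0,-1],[[9,0,0],0,-1]]'; python3 - <<'E'
from h import *
s=manip.observe()
im=vision.capture('wrist'); cv2.imwrite('pics/w16.png',im[:,:,::-1])
np.savez('w16.npz',p=s['ee_pos'],R=s['ee_rot'])
im=vision.capture('side'); cv2.imwrite('pics/s16.png',cv2.resize(im[180:330,220:400,::-1],None,fx=4,fy=4,interpolation=cv2.INTER_CUBIC))
E
```

```text
t: 21.82
ee_pos: [0.5151, -0.1411, 0.1978]
ee_rot: [[-0.068, 0.998, 0.0], [0.998, 0.068, -0.005], [-0.005, -0.0, -1.0]]
contact_force: [-0.6, -13.1, -4.4]
width: -0.0001
t: 22.82
ee_pos: [0.5181, -0.1804, 0.4201]
ee_rot: [[-0.069, 0.998, 0.004], [0.998, 0.069, -0.002], [-0.002, 0.004, -1.0]]
contact_force: [0.6, -1.2, -0.6]
width: -0.0002
t: 23.45
ee_pos: [0.5114, -0.0905, 0.4173]
ee_rot: [[-0.069, 0.998, -0.0], [0.998, 0.069, -0.0], [-0.0, -0.0, -1.0]]
contact_force: [0.4, -0.7, -0.4]
width: 0.0003
```

View pics/w16.png

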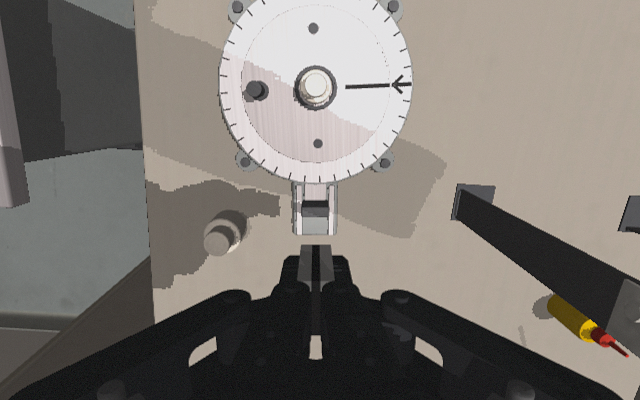

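View pics/s16.png

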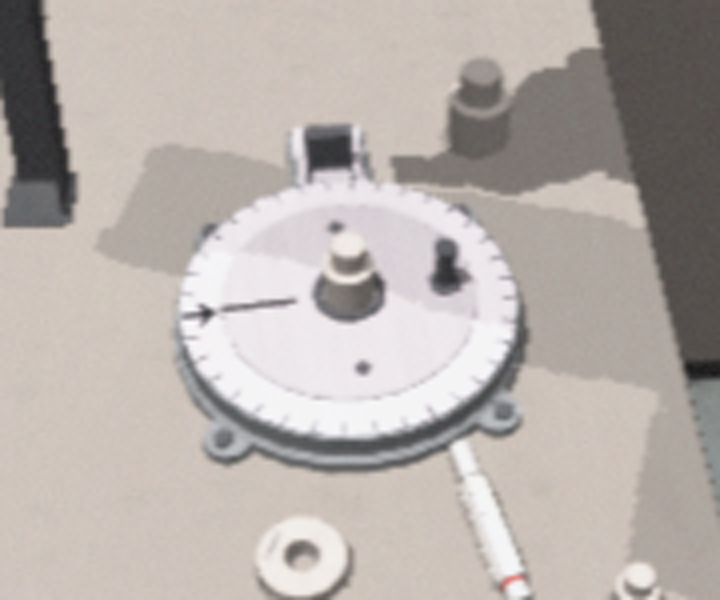

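```bash
python3 - <<'E'
from h import *
d=np.load("w16.npz"); k=cal("wrist",dict(ee_pos=d["p"],ee_rot=d["R"]))
g=cv2.cvtColor(cv2.imread("pics/w16.png"),cv2.COLOR_BGR2GRAY).astype(float)
an=lambda w:np.degrees(np.arctan2(w[1],w[0])).round(2)
c,r=circ([ray(k,u,v,.027) for u,v in [(220,85),(411,100),(315,183),(405,50),(226,50),(250,157),(380,157)]]);print(c,r)
for u in range(348,411,4):
    w=np.clip(120-g[76:96,u],0,None)
    if w.sum()>20: v=w@np.arange(76,96)/w.sum(); print(u,v.round(2),an(ray(k,u,v,.029 if u<389 else .027)[:2]-c),end=' | ')
p=[ray(k,u,v,.045)[:2]-c for u,v in [(315,201),(315,216)]]; print([np.hypot(*q).round(4) for q in p])
a=cv2.imread("pics/w16.png")[50:250,250:440]; cv2.imwrite("pics/w16z.png",cv2.resize(a,None,fx=3,fy=3,interpolation=cv2.INTER_CUBIC))
E
```

```text
[ 0.50583626 -0.00264846] 0.0969169389691019
348 86.62 10.32 | 352 86.22 10.22 | 356 86.23 9.58 | 360 86.0 9.36 | 364 86.04 8.86 | 368 85.66 8.88 | 372 85.71 8.48 | 376 85.13 8.7 | 380 84.99 8.52 | 384 85.0 8.24 | 388 84.98 8.02 | 392 84.37 8.32 | 396 84.25 8.19 | 400 84.33 7.93 | 404 84.05 7.92 | 408 83.66 7.98 | [np.float64(0.1117), np.float64(0.1283)]
```

View pics/w16z.png

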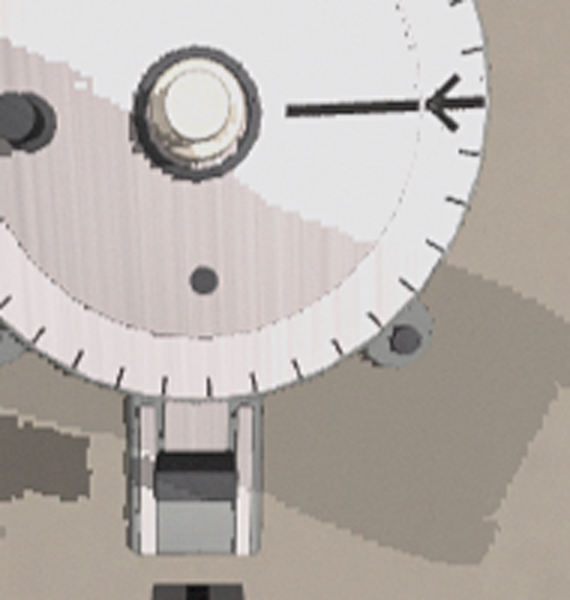

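```bash
python3 -c "
from rig import manip; print(manip.job_done())"
```

```text
the job is handed in; nothing more can be done
None
```

The dial is lined up with the long arrow line, the lock slide is fully home, and I handed the job in at about 23.5 s.

- **Dial:** I pushed the finger post clockwise round the axis with the fingertips loosely either side of it, without pinching. It took about 157°, then two small nudges of 2.4° and 0.8° after looking from above.
- **Lock:** I pushed the pad with the closed fingertips only after the dial was lined up. It stopped against its end stop, where the force rose to about 13 N. I then lifted the hand clear.

**Last checks:**
- **Alignment:** the index line and arrow meet within about 0.2° in the wrist view, and the side view agrees. Before the lock push, the wrist view had also shown about 0.2° or less.
- **Lock position:** the picture puts the outer face of the pad about 128 mm from the axis. The nominal home distance is 132 mm, but my picture distances for the pad ran a few mm short all along, so I relied on the end-stop force.
- **Surroundings:** the setting master still stands in its nest. The ring gauge and plug gauge look unmoved in the side view. I did not check the bin and tape roll in the last pictures, but the arm never went near them.

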